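Slide a culture dish onto the narrow viewing pillar and cover it

ROBOT

A 6-joint arm with a two-finger parallel gripper is mounted at the origin on the work surface. World frame = base frame: x ahead of the robot, y to its left, z up, the work surface at z = 0. Lengths are in m, angles in rad, forces in N, time in s.
With the tool pointing down it reaches from about 0.3 to 0.875 m from the base axis. Payload 4.2 kg.
Tool frame: the origin (TCP) lies at the very end of the fingers, on their centre line; the grasp point (between the pads) lies 19 mm behind it; z points along the fingers, y is the line along which they close (so a half turn about z gives the same grasp; the last joint's range is limited). The gripper opens to 85 mm and grips with 20 to 120 N. Pads are 22 mm wide; open, the fingers measure 114 mm over their backs; the gripper's body (76 mm by 85 mm) begins 54 mm behind the grasp point. The pads swing forward as they close: fully open they stand 13 mm farther back than shut.
Start: joints at [-1.32, 0.32, 1.565, -0, 1.257, -0.02], TCP at [0.154, -0.554, 0.231] pointing down, gripper open.
Joint ranges: [-3.11, 3.11], [-0.84, 2.01], [0.21, 2.61], [-1.34, 4.49], [0.05, 2.63], [-2.56, 2.56]. Speed limits (rad/s): [2.57, 2.57, 3.14, 3.14, 3.14, 3.14].

INTERFACE

Orientations are given as a rotation vector (axis times angle).
In Python, from bench import status, cams, bot gives the robot as it stands.
- The arm moves only by the tool arm_command, never from a script. Its argument "steps" is a list of rows, each an object with "travel": the shift along the tool's x, y, z in cm, a list of three; "spin": the turn about the tool's z in degrees; "fingers": the opening, from 0 (shut) to 1 (fully open). In form: [{"travel": [x, y, z], "spin": spin, "fingers": fingers}, ...]. A call has 1 to 10 rows; each row shifts and turns the commanded pose from where the row before left it, along the tool's axes as they then stand; what a row does not reach is not made up. A row lasts 1/10 s, in which the tool goes at most 50 mm and 8.59 degrees, less where a joint would pass 70% of its speed; a pose out of reach is approached as far as the arm can. A call with a gripper value outside its range is refused whole. The fingers move at their own pace and stop on an object; the grip force is fixed at half the most. Time passes only in rows, so rows that do not move let the fingers close. It gives the time, the measured TCP pose, the force, the opening and the grip force at its end, in the units of the state.
- status.get_obs(): the state, without advancing time (a new reading comes with each control period).
- cams.read_camera(name): name is "scene" or "side" or "wrist"; returns the picture (420x560x3 uint8, red, green, blue); there is no depth.
- cams.camera_info(name): a dict with "fx", "fy", "cx", "cy" (pixels), "rvec" (rotation vector, rad) and "tvec" (3), from world to camera coordinates, as OpenCV has them; the wrist camera has in their place "tool_from_camera" (4x4, takes a point from camera to tool coordinates, whose origin is the TCP and whose axes are the flange's). Camera axes: x right, y down, z forward; pixel columns grow to the right and rows downward; lengths in m; the calibration is good to about 2 mm. A picture is of the moment at which its call begins: read the wrist's pose just before it. camera_info takes no time and is no camera call.
- bot.job_done(): hands the job in; it is judged then, once.
The state is a dict: "time": time; "joint_pos": joint angles; "joint_velocities": joint speeds; "joint_torque": joint torques, N m; "position": TCP position; "orientation": TCP orientation; "ft_force": force on the tool from outside, world axes, zero at the start; "torque": the same for the moment, N m; "gripper_width": finger opening in m; "grip_force": force on a finger pad.
Only numpy, scipy, OpenCV 4.12 (cv2) and the standard library are available. Lean on these libraries where they do the work, as an engineer would, in place of code of your own. Each camera call takes 0.05 s, during which the arm holds its last target. There are 200 camera calls.

TASK

Slide the white culture dish, without lifting or tipping it, off the loading deck and across the gap onto the narrow yellow pillar top until it lies against both pins of the delicate sprung red stop; feel for them, do not ram them, and leave the dish touching them. Then set the blue lid gently on the dish so that it sits seated and level, and leave the beaker, bottle and jar where they stand.

Things in the scene. Friction and masses are not known exactly. Their poses are not given: they have to be found in the camera images.
- stand: Viewing stand fixed to the bench, origin on the bench. Its level x axis is the way the dish is to be slid (deck to stop), y across, z up. Grey loading deck x -215 to -60 mm, y +-75, top 62 mm up; an open gap; the narrow yellow pillar top; a base plate ending at x +130.
- pillar_top (a point): Middle of the narrow yellow pillar top, 60 mm above the bench (2 mm lower than the deck), at stand x +17.5, y 0. The top is 95 mm along x (stand x -30 to +65, so the gap to the deck is 30 mm) and 50 mm across.
- stop: Blue block fixed to the rail, carrying a red fork with two 10 mm pins that flank the pillar top, 26 mm above it, 77 mm apart. The fork is preset anywhere from 0 to 30 mm and yields on a damped spring (0.7 N/mm, 6 mm travel, then solid). Origin: on the pillar surface; touching both pins, the dish's origin is 0 to 30 mm (the unknown preset) along +x of it, y 0. Axes as the stand's.
- dish: White round culture dish with amber gel, 0.18 to 0.29 kg, 110 mm outer diameter, 45 mm high, flat foot 94 mm in diameter, vertical wall from 8 mm up. Gel surface 30 mm up, above it an open rim, 101 mm inner, 109 mm outer diameter. Origin: centre of its underside, z up. Starts on the deck. Wider than most grippers: push its wall (it slides at 0.7 to 1.5 N).
- dish_rim (a point): Centre of the dish's mouth, in the plane of the rim, 45 mm above the dish's origin.
- lid: Blue round lid, 0.14 kg, lying right way up on the bench, left or right of the stand. Origin: centre of its underside, z up. From below: a chamfered plug 94 mm in diameter, 7 mm high, that drops inside the dish's rim; a 116 mm disc from 7 to 12 mm; a black knob 24 mm in diameter from 12 to 40 mm. Seated, its origin is 7 mm below the rim plane.
- beaker: Empty green glass beaker, 72 mm in diameter, 95 mm high, origin at the centre of its underside. Leave alone. It stands where the lid does not, left or right of the stand.
- wash_bottle: White wash bottle with green cap, 64 mm in diameter, 170 mm high, origin at the centre of its underside. Leave alone.
- sample_jar: Amber jar with red cap, 56 mm in diameter, 70 mm high, origin at the centre of its underside. Leave alone.
Mind the look-alikes: they are no part of the job. Leave any brown or grey look-alike of the lid alone.

How it is judged:
By the outcome, as a careful person would: the job done as asked, in the order asked, and still so for the second after the job is handed in, with the robot touching nothing.
It also fails if it takes over 72 s, if anything falls off the work surface, if the arm or the gripper's body presses on something with over 40 N, if the wrist force passes 120 N, or if a joint passes its speed limit or range.

## Working session

There is one attempt and no reset: what is moved stays moved. The work goes in short steps, Python scripts to look and compute and a tool call to move; the robot and the scene stay as the last step left them, time stands still between calls to the robot, and variables do not carry over. Pictures are saved under pics/ and viewed, at most 10 in all, crops included, and the job is handed in when it is done.

Besides the shell and the picture viewer there is one more tool, called as name([rows], argument=value, ...), one row to a line, values as JSON. arm_command: Moves the arm, as the interface text tells. Its arguments: {"type":"object","properties":{"steps":{"type":"array","items":{"type":"object","properties":{"travel":{"type":"array","items":{"type":"number"}},"spin":{"type":"number"},"fingers":{"type":"number"}}}}},"required":["steps"]}

```bash
mkdir -p pics; cat > h.py <<'E'
import numpy as np,cv2
from bench import status,cams,bot
def cam(n):
    i=cams.camera_info(n);K=np.array([[i['fx'],0,i['cx']],[0,i['fy'],i['cy']],[0,0,1]])
    if 'rvec' in i:
        R=cv2.Rodrigues(np.array(i['rvec'],float))[0];t=np.array(i['tvec'],float).reshape(3)
        return K,R.T,-R.T@t   # cam->world
    o=status.get_obs();Rt=cv2.Rodrigues(np.array(o['orientation'],float))[0];T=np.array(i['tool_from_camera'])
    return K,Rt@T[:3,:3],Rt@T[:3,3]+np.array(o['position'])
def ray(c,uv,z):
    K,R,p=c;d=R@np.linalg.inv(K)@np.array([uv[0],uv[1],1.]);return p+d*(z-p[2])/d[2]
def proj(c,P):
    K,R,p=c;q=K@(R.T@(np.array(P)-p));return q[:2]/q[2]
E
python3 - <<'E'
from h import *
o=status.get_obs();print(o['time'],o['position'],o['orientation'],o['ft_force'])
a=[]
for n in['scene','side','wrist']:
    c=cam(n);im=cams.read_camera(n);cv2.imwrite(f'pics/{n}0.png',im[:,:,::-1]);print(n,c[0][0,0],c[2],c[1][:,2].round(2))
    np.save(f'{n}0.npy',im)
    a.append(im)
cv2.imwrite('pics/both0.png',cv2.resize(np.vstack(a[:2]),(800,1200))[:, :, ::-1])
E
```

```text
0.0 [ 0.15370878 -0.55357442  0.23049729] [-3.11111026e+00 -4.23793557e-01  2.85644255e-04] [ 0.42168507  0.31502951 -0.51195314]
scene 424.1647337939466 [ 1.23792798 -0.14725936  0.84860671] [-0.68  0.14 -0.73]
side 445.9532463290769 [0.04374241 0.75233184 0.63489642] [ 0.47 -0.72 -0.51]
wrist 378.32592103611336 [ 0.22383655 -0.53518412  0.37330904] [-0.28 -0.08 -0.96]
```

View pics/scene0.png

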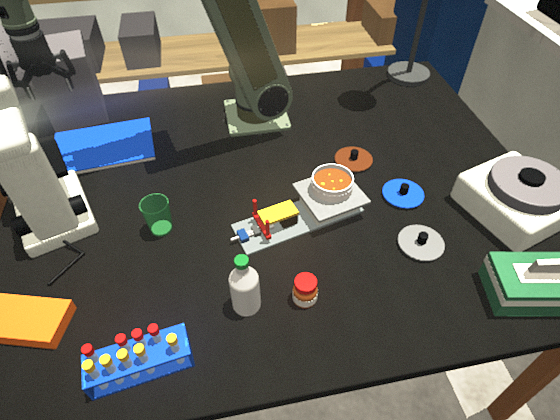

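View pics/side0.png

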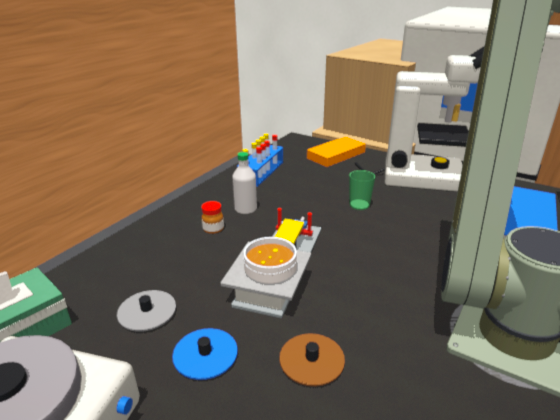

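The scene view shows the dish at about (332,182), the pillar at (278,213) with the stop to its left, the blue lid at (403,193), the beaker at (156,215), the bottle at (245,290) and the jar at (305,290). The side view agrees: dish (270,258), blue lid (205,352).

```bash
python3 - <<'E'
from h import *
def pts(m,c,z): 
    v,u=np.nonzero(m); return np.array([ray(c,(a,b),z)[:2] for a,b in zip(u,v)])
def big(m):
    n,l,s,ce=cv2.connectedComponentsWithStats(m.astype(np.uint8));k=1+np.argmax(s[1:,4]);return l==k
rois={'scene':dict(lid=(375,170,432,215),yel=(250,195,305,230),dish=(300,155,365,210),deck=(285,160,375,220),red=(240,190,285,245)),
'side':dict(lid=(165,320,245,380),yel=(268,215,310,250),dish=(238,232,305,285),deck=(220,225,325,310),red=(270,200,325,240))}
for n in rois:
    im=np.load(n+'0.npy').astype(int);c=cam(n);r,g,b=im[...,0],im[...,1],im[...,2]
    def roi(m,k):
        x0,y0,x1,y1=rois[n][k];q=np.zeros_like(m);q[y0:y1,x0:x1]=m[y0:y1,x0:x1];return q
    L=big(roi((b>150)&(r<100)&(b-r>90),'lid'))
    cn=max(cv2.findContours(L.astype(np.uint8),0,1)[0],key=len)
    w=np.array([ray(c,p[0],.012)[:2] for p in cn]).astype(np.float32)
    print(n,'lid',cv2.minEnclosingCircle(w))
    Y=big(roi((r>150)&(g>130)&(b<90),'yel'));P=pts(Y,c,.060)
    rc=cv2.minAreaRect(P.astype(np.float32)*1000);print(' yel',rc,cv2.boxPoints(rc).round(0).tolist())
    A=big(roi((r>170)&(g<190)&(b<100),'dish'));print(' gel',np.sum(A))
    cn=max(cv2.findContours(A.astype(np.uint8),0,1)[0],key=len)
    u,v=cv2.minEnclosingCircle(np.array([ray(c,p[0],.092)[:2] for p in cn]).astype(np.float32));print(' gelcirc',u,v)
    W=big(roi((r>225)&(g>225)&(b>215),'dish'));cn=max(cv2.findContours(W.astype(np.uint8),0,1)[0],key=len)
    print(' rim',cv2.minEnclosingCircle(np.array([ray(c,p[0],.107)[:2] for p in cn]).astype(np.float32)))
    R=roi((r>120)&(g<70)&(b<70),'red');nn,l,s,ce=cv2.connectedComponentsWithStats(R.astype(np.uint8));print(' red',s.tolist(),ce.round(1).tolist())
    x0,y0,x1,y1=rois[n]['deck'];cv2.imwrite(f'pics/z{n}.png',cv2.resize(np.load(n+'0.npy')[150:320,200:390,::-1],None,fx=3,fy=3,interpolation=2))
a=[cv2.imread('pics/zscene.png')[:300],cv2.imread('pics/zside.png')[90:390]]
cv2.imwrite('pics/z.png',np.vstack(a));print(a[0].shape)
E
```

```text
scene lid ((0.47005102038383484, 0.3473171293735504), 0.05977792292833328)
 yel ((542.3610229492188, -20.89573097229004), (2.046294927597046, 16.353288650512695), 12.852747917175293) [[540.0, -13.0], [543.0, -29.0], [545.0, -29.0], [542.0, -13.0]]
 gel 557
 gelcirc (0.4561319947242737, 0.13903182744979858) 0.04858757555484772
 rim ((0.5025064945220947, 0.12131500244140625), 0.09296561032533646)
 red [[0, 0, 560, 420, 235035], [256, 199, 1, 1, 1], [252, 201, 19, 37, 164]] [[279.5, 209.5], [256.0, 199.0], [260.5, 221.3]]
side lid ((0.46723660826683044, 0.34685900807380676), 0.059449389576911926)
 yel ((512.604248046875, -17.964996337890625), (52.80607223510742, 101.56824493408203), 15.224430084228516) [[474.0, 24.0], [500.0, -74.0], [551.0, -60.0], [525.0, 38.0]]
 gel 721
 gelcirc (0.47241681814193726, 0.12414879351854324) 0.04736070707440376
 rim ((0.451445609331131, 0.1287573128938675), 0.05165460333228111)
 red [[0, 0, 560, 420, 234997], [276, 207, 6, 23, 83], [301, 212, 11, 24, 120]] [[279.5, 209.5], [278.9, 216.7], [307.8, 225.2]]
(300, 570, 3)
```

View pics/z.png

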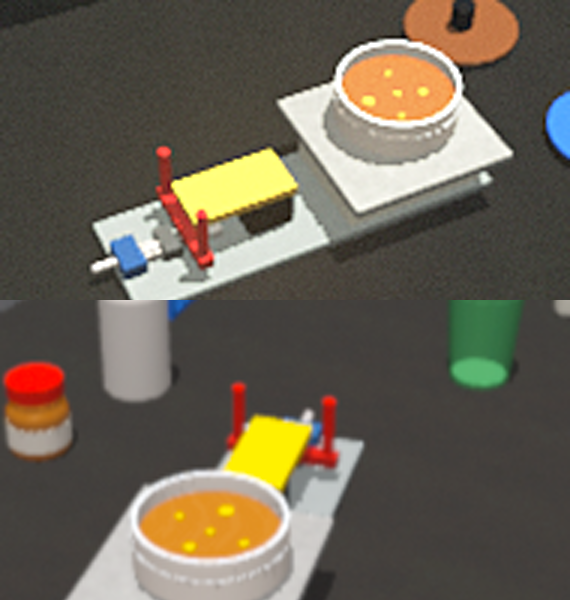

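Zoomed: in the scene part, the deck corners are at (278,101), (360,210), (512,153), the yellow top at (172,188), (276,151), (297,185), (198,218), and the rim spans 333–463. In the side part, the rim spans 132–291 and the pins are at (238,385) and (329,400).

```bash
python3 - <<'E'
from h import *
s=cam('scene');d=cam('side')
S=lambda a,b:(200+a/3,150+b/3)
D=lambda a,b:(200+a/3,180+(b-300)/3)
pr=lambda n,x:print(n,(np.array(x)*1000).round(1))
dk=[ray(s,S(*p),.062) for p in[(278,101),(360,210),(512,153)]]
pr('deck',dk);pr('len',[np.linalg.norm(dk[0]-dk[1]),np.linalg.norm(dk[1]-dk[2])])
yl=[ray(s,S(*p),.06) for p in[(172,188),(276,151),(297,185),(198,218)]];pr('yel',yl);pr('c',np.mean(yl,0))
ydir=(yl[0]+yl[3]-yl[1]-yl[2])/2;pr('ydir',ydir)
ddir=dk[1]-dk[2];print(np.degrees(np.arctan2(ydir[1],ydir[0])),np.degrees(np.arctan2(ddir[1],ddir[0])))
yw=dk[1]-dk[0];print(np.degrees(np.arctan2(yw[1],yw[0]))-90)
pr('rim s',ray(s,S(398,83),.107));pr('rim d',ray(d,D(211.5,512),.107))
pr('pins side',[ray(d,D(238,385),.1) for _ in[0]]+[ray(d,D(329,400),.1)])
pr('pin scene top',[ray(s,S(164,150),.1),ray(s,S(202,213),.1)])
def tri(p,q):
    A=[];b=[]
    for c,uv in((s,p),(d,q)):
        v=c[1]@np.linalg.inv(c[0])@np.array([*uv,1]);v/=np.linalg.norm(v);M=np.eye(3)-np.outer(v,v);A.append(M);b.append(M@c[2])
    return np.linalg.lstsq(np.vstack(A),np.hstack(b),rcond=None)[0]
# pins: scene left/far pin is robot-side (-x)
pr('pinA',tri(S(164,150),D(329,385+15)));pr('pinB',tri(S(202,213),D(238,385)))
pr('jar',ray(s,(305,281),.07));pr('bottle',ray(s,(241,261),.17));pr('beaker',ray(s,(155,200),.095))
E
```

```text
deck [[425.8  39.   62. ]
 [567.4  78.   62. ]
 [529.4 223.4  62. ]]
len [146.9 150.3]
yel [[510.4 -70.6  60. ]
 [485.   24.5  60. ]
 [527.8  33.5  60. ]
 [548.  -54.8  60. ]]
c [517.8 -16.8  60. ]
ydir [ 22.8 -91.7  -0. ]
-76.03655799268837 -75.33442069115208
-74.62254804781075
rim s [470.5 134.2 107. ]
rim d [464.4 132.1 107. ]
pins side [[549.4 -35.2 100. ]
 [475.4 -52.8 100. ]]
pin scene top [[503.9 -74.4 100. ]
 [578.4 -55.5 100. ]]
pinA [487.8 -73.7  84.9]
pinB [563.7 -54.7  85.2]
jar [739.7  -1.2  70. ]
bottle [ 733.6 -132.8  170. ]
beaker [ 450.2 -317.1   95. ]
```

arm_command([
  {"spin": -8.5,"fingers": 1},
  {"spin": -8.5,"fingers": 1},
  {"spin": -8.5,"fingers": 1},
  {"spin": -8.5,"fingers": 1},
  {"spin": -8.5,"fingers": 1},
  {"spin": -8.5,"fingers": 1},
  {"spin": -8.5,"fingers": 1},
  {"spin": -8.5,"fingers": 1},
  {"spin": -8.5,"fingers": 1},
  {"spin": -4.3,"fingers": 1},
])

```text
invalid input at $.steps[0]: expected keys travel, spin, fingers
```

```bash
cat >> h.py <<'E'
TH=np.radians(-75.2);e=np.array([np.cos(TH),np.sin(TH)]);n=np.array([-e[1],e[0]]);O=np.array([.5108,0.])
def stand(p): q=np.array(p)[:2]-O;return np.array([q@e,q@n])*1000
def world(a,b): return O+e*a/1000+n*b/1000
def tool():
    o=status.get_obs();R=cv2.Rodrigues(np.array(o['orientation'],float))[0];return np.array(o['position']),R,o
def togo(x,y,z):
    p,R,o=tool();d=R.T@(np.array([x,y,z])-p)*100
    yaw=np.degrees(np.arctan2(R[1,0],R[0,0]))
    print('t',round(o['time'],2),'pos',p.round(4),'stand',stand(p).round(1),'yaw',yaw.round(2),'tilt',R[2].round(3),'togo cm',d.round(2),'F',np.array(o['ft_force']).round(2),'w',round(o['gripper_width'],4),'q',np.round(o['joint_pos'],2))
E
python3 -c "
from h import *
togo(*world(-211,-7),.231)"
```

```text
t 0.15 pos [ 0.1537 -0.5537  0.2307] stand [ 444.1 -486.7] yaw 15.51 tilt [ 0.    -0.001 -1.   ] togo cm [ 4.878e+01 -6.491e+01  6.000e-02] F [ 0.12  0.15 -0.37] w 0.0854 q [-1.32  0.32  1.57  0.    1.26 -0.02]
```

arm_command([
  {"travel": [0,0,0],"spin": -8.5,"fingers": 1},
  {"travel": [0,0,0],"spin": -8.5,"fingers": 1},
  {"travel": [0,0,0],"spin": -8.5,"fingers": 1},
  {"travel": [0,0,0],"spin": -8.5,"fingers": 1},
  {"travel": [0,0,0],"spin": -8.5,"fingers": 1},
  {"travel": [0,0,0],"spin": -8.5,"fingers": 1},
  {"travel": [0,0,0],"spin": -8.5,"fingers": 1},
  {"travel": [0,0,0],"spin": -8.5,"fingers": 1},
  {"travel": [0,0,0],"spin": -8.5,"fingers": 1},
  {"travel": [0,0,0],"spin": -8.5,"fingers": 1},
])

```text
time: 1.15
position: [0.1538, -0.5538, 0.231]
orientation: [-2.001, -2.421, -0.001]
ft_force: [-0.3, 0.6, -1.3]
gripper_width: 0.0852
grip_force: 0.0
```

```bash
python3 -c "
from h import *
togo(*world(-211,-7),.231)"
```

```text
t 1.15 pos [ 0.1538 -0.5538  0.231 ] stand [ 444.3 -486.7] yaw 100.87 tilt [ 0.001 -0.    -1.   ] togo cm [6.866e+01 4.336e+01 5.000e-02] F [-0.29  0.6  -1.27] w 0.0852 q [-1.32  0.32  1.57  0.    1.26 -1.51]
```

arm_command([
  {"travel": [0,0,0],"spin": -3.9,"fingers": 1},
  {"travel": [3.85,2.8,0],"spin": 0,"fingers": 1},
  {"travel": [3.85,2.8,0],"spin": 0,"fingers": 1},
  {"travel": [3.85,2.8,0],"spin": 0,"fingers": 1},
  {"travel": [3.85,2.8,0],"spin": 0,"fingers": 1},
  {"travel": [3.85,2.8,0],"spin": 0,"fingers": 1},
  {"travel": [3.85,2.8,0],"spin": 0,"fingers": 1},
  {"travel": [3.85,2.8,0],"spin": 0,"fingers": 1},
  {"travel": [3.85,2.8,0],"spin": 0,"fingers": 1},
  {"travel": [3.85,2.8,0],"spin": 0,"fingers": 1},
])

```text
time: 2.15
position: [0.3117, -0.1539, 0.2314]
orientation: [1.926, 2.481, 0.0]
ft_force: [1.1, 0.5, 0.1]
gripper_width: 0.0853
grip_force: 0.0
```

arm_command([
  {"travel": [3.85,2.8,0],"spin": 0,"fingers": 1},
  {"travel": [3.85,2.8,0],"spin": 0,"fingers": 1},
  {"travel": [3.85,2.8,0],"spin": 0,"fingers": 1},
  {"travel": [3.85,2.8,0],"spin": 0,"fingers": 1},
  {"travel": [3.85,2.8,0],"spin": 0,"fingers": 1},
  {"travel": [3.85,2.8,0],"spin": 0,"fingers": 1},
  {"travel": [3.85,2.8,0],"spin": 0,"fingers": 1},
  {"travel": [0,0,0],"spin": 0,"fingers": 1},
])

```text
time: 2.95
position: [0.4361, 0.1586, 0.2309]
orientation: [-1.918, -2.488, -0.003]
ft_force: [-0.4, -0.5, 0.2]
gripper_width: 0.0854
grip_force: 0.0
```

```bash
python3 - <<'E'
from h import *
togo(*world(-211,-7),.231)
c=cam('wrist');im=cams.read_camera('wrist');np.save('w1.npy',im);cv2.imwrite('pics/w1.png',im[:,:,::-1])
print('proj dish rim',proj(c,[*world(-140,-7),.107]))
E
```

```text
t 2.95 pos [0.4361 0.1586 0.2309] stand [-172.5  -31.7] yaw 104.73 tilt [ 0.002  0.001 -1.   ] togo cm [ 3.86  2.47 -0.  ] F [-0.44 -0.51  0.19] w 0.0854 q [0.32 0.14 1.8  0.   1.19 0.07]
proj dish rim [309.80832107 240.62603268]
```

View pics/w1.png

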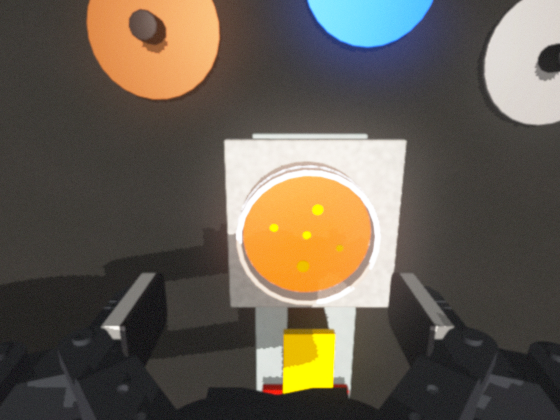

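The wrist view shows the deck corners at (224,140), (406,139), (231,307) and (390,308). The gel circle spans columns 243–373 and the rim 236–380, with the pillar top at (284–334, 330–390).

```bash
python3 - <<'E'
from h import *
c=cam('wrist');im=np.load('w1.npy').astype(int);r,g,b=im[...,0],im[...,1],im[...,2]
for p in[(224,140),(406,139),(231,307),(390,308)]: print('deck',stand(ray(c,p,.062)).round(1))
for p in[(284,330),(334,330)]: print('pil',stand(ray(c,p,.060)).round(1))
A=((r>180)&(b<110)&(r-b>100));A[:150]=0;A[320:]=0
cn=max(cv2.findContours(A.astype(np.uint8),0,1)[0],key=len)
w=np.array([stand(ray(c,p[0],.092)) for p in cn],np.float32);print('gel',cv2.fitEllipse(w),cv2.minEnclosingCircle(w))
print('rim lr',stand(ray(c,(236,236),.107)),stand(ray(c,(380,236),.107)))
E
```

```text
deck [-208.   -77.1]
deck [-208.5   71. ]
deck [-54.1 -77.1]
deck [-52.9  70.9]
pil [-28.  -27.6]
pil [-28.   20.1]
gel ((-135.2993621826172, -10.601688385009766), (96.08309173583984, 100.23357391357422), 14.903661727905273) ((-136.68841552734375, -10.944857597351074), 50.626708984375)
rim lr [-141.58510835  -64.80541319] [-141.42480353   43.28307076]
```

arm_command([
  {"travel": [4.2,2.15,0],"spin": 0,"fingers": 1},
  {"travel": [0,0,4],"spin": 0,"fingers": 1},
  {"travel": [0,0,4],"spin": 0,"fingers": 1},
  {"travel": [0,0,4],"spin": 0,"fingers": 1},
  {"travel": [0,0,2],"spin": 0,"fingers": 1},
  {"travel": [0,0,1],"spin": 0,"fingers": 1},
  {"travel": [0,0,1],"spin": 0,"fingers": 1},
  {"travel": [0,0,0],"spin": 0,"fingers": 1},
])

```text
time: 3.8
position: [0.4446, 0.1994, 0.071]
orientation: [-1.926, -2.482, 0.001]
ft_force: [0.3, 0.5, 0.3]
gripper_width: 0.0855
grip_force: 0.0
```

```bash
python3 - <<'E'
from h import *
togo(*world(-186,-10),.07)
E
```

```text
t 3.8 pos [0.4446 0.1994 0.071 ] stand [-209.7  -13.1] yaw 104.37 tilt [-0.    -0.001 -1.   ] togo cm [-2.37  0.33  0.1 ] F [0.28 0.53 0.35] w 0.0855 q [ 0.4   0.35  1.98 -0.    0.81  0.15]
```

arm_command([
  {"travel": [-0.5,0.3,0],"spin": -0.4,"fingers": 1},
  {"travel": [-0.6,0,0],"spin": 0,"fingers": 1},
  {"travel": [-0.5,0,0],"spin": 0,"fingers": 1},
  {"travel": [-0.4,0,0],"spin": 0,"fingers": 1},
  {"travel": [-0.4,0,0],"spin": 0,"fingers": 1},
  {"travel": [-0.4,0,0],"spin": 0,"fingers": 1},
  {"travel": [-0.4,0,0],"spin": 0,"fingers": 1},
  {"travel": [-0.4,0,0],"spin": 0,"fingers": 1},
])

```text
time: 4.6
position: [0.4569, 0.166, 0.0714]
orientation: [-1.917, -2.489, -0.0]
ft_force: [0.3, 0.9, 1.2]
gripper_width: 0.0854
grip_force: 1.0
```

```bash
python3 - <<'E'
from h import *
togo(*world(-186,-10),.07)
c=cam('wrist');im=cams.read_camera('wrist');np.save('w2.npy',im);cv2.imwrite('pics/w2.png',im[:,:,::-1])
E
```

```text
t 4.6 pos [0.4569 0.166  0.0714] stand [-174.2   -9.7] yaw 104.81 tilt [ 0.  0. -1.] togo cm [ 1.18 -0.03  0.14] F [0.25 0.86 1.18] w 0.0854 q [0.32 0.35 1.99 0.   0.81 0.07]
```

View pics/w2.png

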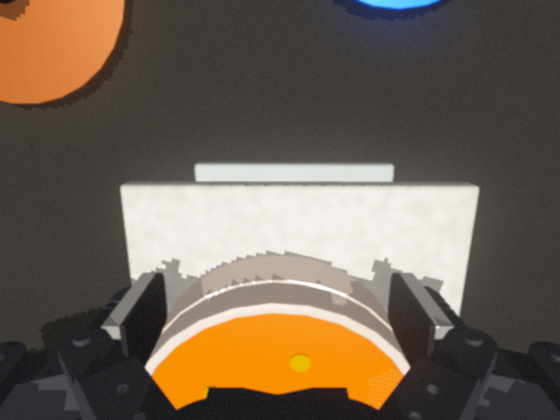

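The dish is cradled evenly between the finger edges at columns ~155 and ~395. The deck's rear edge runs from (122,184) to (478,184), so its centre is about 9 mm to +y.

arm_command([
  {"travel": [-0.5,0.04,0],"spin": 0,"fingers": 1},
  {"travel": [-0.5,0.04,0],"spin": 0,"fingers": 1},
  {"travel": [-0.5,0.04,0],"spin": 0,"fingers": 1},
  {"travel": [-0.5,0.04,0],"spin": 0,"fingers": 1},
  {"travel": [-0.5,0.04,0],"spin": 0,"fingers": 1},
  {"travel": [-0.5,0.04,0],"spin": 0,"fingers": 1},
  {"travel": [-0.5,0.04,0],"spin": 0,"fingers": 1},
  {"travel": [-0.5,0.04,0],"spin": 0,"fingers": 1},
  {"travel": [-0.5,0.04,0],"spin": 0,"fingers": 1},
  {"travel": [-0.5,0.04,0],"spin": 0,"fingers": 1},
])

```text
time: 5.65
position: [0.4736, 0.1183, 0.0713]
orientation: [1.916, 2.489, -0.0]
ft_force: [-1.5, 2.2, 1.1]
gripper_width: 0.0851
grip_force: 1.2
```

arm_command([
  {"travel": [-0.5,0.04,0],"spin": 0,"fingers": 1},
  {"travel": [-0.5,0.04,0],"spin": 0,"fingers": 1},
  {"travel": [-0.5,0.04,0],"spin": 0,"fingers": 1},
  {"travel": [-0.5,0.04,0],"spin": 0,"fingers": 1},
  {"travel": [-0.5,0.04,0],"spin": 0,"fingers": 1},
  {"travel": [-0.5,0.04,0],"spin": 0,"fingers": 1},
  {"travel": [-0.5,0.04,0],"spin": 0,"fingers": 1},
  {"travel": [-0.5,0.04,0],"spin": 0,"fingers": 1},
  {"travel": [-0.5,0.04,0],"spin": 0,"fingers": 1},
  {"travel": [-0.5,0.04,0],"spin": 0,"fingers": 1},
])

```text
time: 6.65
position: [0.49, 0.0708, 0.071]
orientation: [-1.916, -2.489, 0.001]
ft_force: [-0.1, 0.6, -1.5]
gripper_width: 0.0855
grip_force: 1.3
```

```bash
python3 - <<'E'
from h import *
togo(*world(-36,-1.5),.07)
ims=[cams.read_camera(k)[150:300,200:390,::-1] for k in('scene','side')]
cv2.imwrite('pics/z2.png',cv2.resize(np.vstack([ims[0],ims[1]]),None,fx=2,fy=2,interpolation=2))
E
```

```text
t 6.65 pos [0.49   0.0708 0.071 ] stand [-73.8  -2. ] yaw 104.82 tilt [-0.    -0.001 -1.   ] togo cm [-3.78  0.05  0.1 ] F [-0.09  0.59 -1.45] w 0.0855 q [ 0.12  0.36  1.97 -0.    0.81 -0.14]
```

View pics/z2.png

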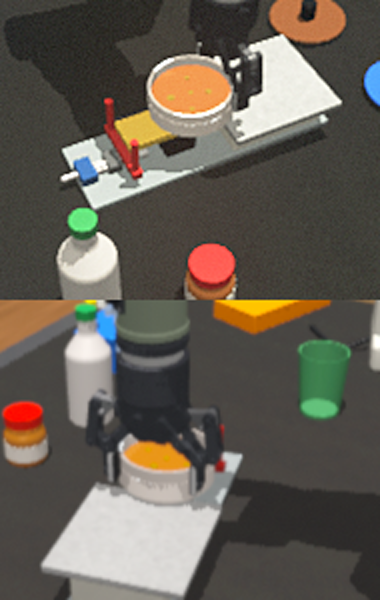

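The dish is level and bridging the gap (rim centre near (190,88) in the upper half), with the pins still ~45 mm ahead of it.

arm_command([
  {"travel": [-0.4,0,0],"spin": 0,"fingers": 1},
  {"travel": [-0.4,0,0],"spin": 0,"fingers": 1},
  {"travel": [-0.4,0,0],"spin": 0,"fingers": 1},
  {"travel": [-0.4,0,0],"spin": 0,"fingers": 1},
  {"travel": [-0.4,0,0],"spin": 0,"fingers": 1},
  {"travel": [-0.4,0,0],"spin": 0,"fingers": 1},
  {"travel": [-0.4,0,0],"spin": 0,"fingers": 1},
  {"travel": [-0.4,0,0],"spin": 0,"fingers": 1},
  {"travel": [-0.3,0,0],"spin": 0,"fingers": 1},
  {"travel": [0,0,0],"spin": 0,"fingers": 1},
])

```text
time: 7.75
position: [0.4993, 0.0371, 0.0714]
orientation: [1.916, 2.489, -0.0]
ft_force: [-0.1, -0.3, -0.3]
gripper_width: 0.0857
grip_force: 0.3
```

```bash
python3 - <<'E'
from h import *
togo(*world(-26,-1.5),.07)
im=cams.read_camera('scene');np.save('s3.npy',im)
cv2.imwrite('pics/z3.png',cv2.resize(im[180:250,220:340,::-1],None,fx=6,fy=6,interpolation=2))
E
```

```text
t 7.75 pos [0.4993 0.0371 0.0714] stand [-38.8  -1.6] yaw 104.8 tilt [-0.  0. -1.] togo cm [-1.28  0.01  0.14] F [-0.1  -0.25 -0.27] w 0.0857 q [ 0.05  0.37  1.95 -0.    0.82 -0.21]
```

View pics/z3.png

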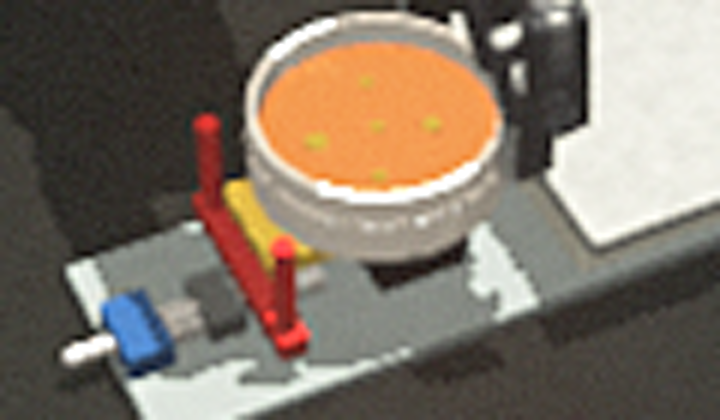

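Rim ellipse spans columns 243–502 and rows 12–205 in the crop. Pin tops are at (207,122) and (285,246), still clear of the dish.

```bash
python3 - <<'E'
from h import *
s=cam('scene');Z=lambda a,b:(220+a/6,180+b/6)
d=[stand(ray(s,Z(*p),.105)) for p in[(243,108),(502,108),(373,12),(373,205)]]
print('rim',np.round(d,1).tolist(),np.mean(d[:2],0),np.mean(d[2:],0))
p=[stand(ray(s,Z(*q),.086)) for q in[(207,122),(285,246)]];m=np.mean(p,0);print('pins',np.round(p,1).tolist(),m,'dish goal',m-[46,0])
E
```

```text
rim [[56.2, -21.1], [-39.3, 25.9], [-16.9, -49.3], [31.9, 51.1]] [8.45709998 2.39768303] [7.50041657 0.90525158]
pins [[66.2, -37.7], [65.8, 39.9]] [65.98002233  1.1084395 ] dish goal [19.98002233  1.1084395 ]
```

arm_command([
  {"travel": [-0.2,0,0],"spin": 0,"fingers": 1},
  {"travel": [-0.2,0,0],"spin": 0,"fingers": 1},
  {"travel": [-0.2,0,0],"spin": 0,"fingers": 1},
  {"travel": [-0.2,0,0],"spin": 0,"fingers": 1},
  {"travel": [0,0,0],"spin": 0,"fingers": 1},
])

```text
time: 8.3
position: [0.5012, 0.0296, 0.0713]
orientation: [1.917, 2.489, -0.0]
ft_force: [-1.3, 0.5, 0.3]
gripper_width: 0.0856
grip_force: 0.5
```

```bash
cat > feel.py <<'E'
from h import *
togo(*world(-27,-1.5),.07)
F=[];G=[]
for i in range(6):
    im=cams.read_camera('scene');o=status.get_obs();F.append(o['ft_force']);G.append(o['grip_force'])
F=np.array(F);print('Fe',(F[:,:2]@e).round(2),'mean',(F[:,:2]@e).mean().round(2),'Fn',(F[:,:2]@n).mean().round(2),'grip',np.round(G,2))
r,g,b=[im[...,k].astype(int) for k in range(3)]
# pins: red above fork bar; dish: gel centroid
M=((r>110)&(g<75)&(b<75));M[:195]=0;M[245:]=0;M[:,:250]=0;M[:,275:]=0
v,u=np.nonzero(M);print('red centroid',u.mean().round(2),v.mean().round(2),len(u))
A=((r>170)&(g>80)&(g<190)&(b<110));A[:170]=0;A[225:]=0;A[:,:250]=0;A[:,310:]=0
cn=max(cv2.findContours(A.astype(np.uint8),0,1)[0],key=len);el=cv2.fitEllipse(cn);print('gel ellipse',np.round(el[0],2),np.round(el[1],1))
np.save('last.npy',im)
E
python3 feel.py
```

```text
t 8.3 pos [0.5012 0.0296 0.0713] stand [-31.1  -1.7] yaw 104.81 tilt [-0.  0. -1.] togo cm [-0.41  0.02  0.13] F [-1.29  0.48  0.27] w 0.0856 q [ 0.04  0.37  1.95 -0.    0.82 -0.22]
Fe [-0.75 -0.12 -0.16  0.24 -0.79 -0.66] mean -0.37 Fn -0.25 grip [0.41 0.37 0.33 0.3  0.28 0.26]
red centroid 260.31 221.0 213
gel ellipse [279.68 199.86] [23.4 38.2]
```

arm_command([
  {"travel": [-0.1,0,0],"spin": 0,"fingers": 1},
  {"travel": [-0.1,0,0],"spin": 0,"fingers": 1},
])

```text
time: 8.8
position: [0.5016, 0.028, 0.0713]
orientation: [-1.916, -2.489, -0.0]
ft_force: [-1.5, 1.6, -0.1]
gripper_width: 0.0857
grip_force: 0.8
```

```bash
python3 feel.py
```

```text
t 8.8 pos [0.5016 0.028  0.0713] stand [-29.5  -1.8] yaw 104.81 tilt [ 0. -0. -1.] togo cm [-0.25  0.03  0.13] F [-1.48  1.6  -0.06] w 0.0857 q [ 0.03  0.37  1.95  0.    0.82 -0.23]
Fe [-1.58 -1.25 -1.82 -1.77 -1.12 -1.59] mean -1.52 Fn -0.01 grip [0.73 0.68 0.67 0.67 0.66 0.66]
red centroid 260.41 221.17 212
gel ellipse [279.05 200.05] [23.5 37.8]
```

arm_command([
  {"travel": [-0.1,0,0],"spin": 0,"fingers": 1},
  {"travel": [-0.1,0,0],"spin": 0,"fingers": 1},
])

```text
time: 9.3
position: [0.5021, 0.026, 0.0713]
orientation: [-1.916, -2.489, 0.0]
ft_force: [-0.3, 0.7, 1.3]
gripper_width: 0.0853
grip_force: 0.8
```

```bash
python3 feel.py
```

```text
t 9.3 pos [0.5021 0.026  0.0713] stand [-27.3  -1.8] yaw 104.82 tilt [-0. -0. -1.] togo cm [-0.03  0.03  0.13] F [-0.29  0.73  1.26] w 0.0853 q [ 0.03  0.37  1.95 -0.    0.82 -0.23]
Fe [-1.66 -0.6  -1.38 -1.81 -1.44 -0.84] mean -1.29 Fn -0.07 grip [0.72 0.66 0.63 0.61 0.59 0.57]
red centroid 260.27 220.92 211
gel ellipse [278.36 200.32] [23.4 38.2]
```

arm_command([
  {"travel": [-0.1,0,0],"spin": 0,"fingers": 1},
  {"travel": [-0.1,0,0],"spin": 0,"fingers": 1},
])

```text
time: 9.8
position: [0.5026, 0.024, 0.0713]
orientation: [-1.916, -2.489, 0.0]
ft_force: [-0.2, 2.0, 0.8]
gripper_width: 0.0856
grip_force: 0.8
```

```bash
python3 feel.py; python3 - <<'E'
import numpy as np,cv2
cv2.imwrite('pics/z4.png',cv2.resize(np.load('last.npy')[180:250,220:340,::-1],None,fx=6,fy=6,interpolation=2))
E
```

```text
t 9.8 pos [0.5026 0.024  0.0713] stand [-25.3  -1.8] yaw 104.82 tilt [ 0. -0. -1.] togo cm [0.17 0.03 0.13] F [-0.22  2.03  0.8 ] w 0.0856 q [ 0.02  0.37  1.95 -0.    0.82 -0.23]
Fe [-0.3  -1.9  -1.69 -1.15 -0.67 -1.1 ] mean -1.14 Fn -0.22 grip [0.72 0.65 0.62 0.6  0.59 0.57]
red centroid 260.54 221.51 203
gel ellipse [277.6  200.51] [23.3 38.4]
```

View pics/z4.png

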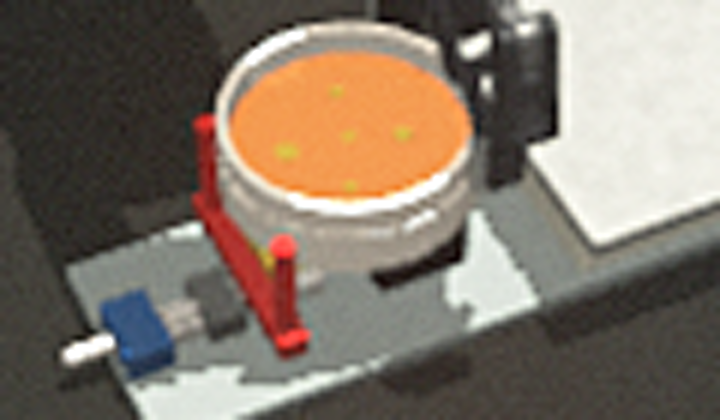

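The dish wall now appears almost on both pins (pin tops at (206,121) and (285,245), unmoved). I'll go on in 1 mm steps.

arm_command([
  {"travel": [-0.1,0,0],"spin": 0,"fingers": 1},
])

```text
time: 10.2
position: [0.5029, 0.0231, 0.0713]
orientation: [-1.916, -2.489, 0.0]
ft_force: [-0.6, 1.2, 0.8]
gripper_width: 0.0856
grip_force: 0.8
```

```bash
python3 feel.py
```

```text
t 10.2 pos [0.5029 0.0231 0.0713] stand [-24.4  -1.8] yaw 104.82 tilt [ 0. -0. -1.] togo cm [0.26 0.03 0.13] F [-0.56  1.15  0.77] w 0.0856 q [ 0.02  0.37  1.95  0.    0.82 -0.24]
Fe [-0.72 -1.62 -0.84 -1.84 -1.94 -1.76] mean -1.45 Fn -0.42 grip [0.73 0.68 0.66 0.65 0.64 0.63]
red centroid 260.74 222.14 195
gel ellipse [277.26 200.67] [23.5 38.2]
```

arm_command([
  {"travel": [-0.1,0,0],"spin": 0,"fingers": 1},
])

```text
time: 10.6
position: [0.5031, 0.0222, 0.0713]
orientation: [-1.916, -2.489, -0.0]
ft_force: [0.4, 2.4, 0.3]
gripper_width: 0.0849
grip_force: 1.0
```

```bash
python3 feel.py
```

```text
t 10.6 pos [0.5031 0.0222 0.0713] stand [-23.4  -1.8] yaw 104.82 tilt [ 0.  0. -1.] togo cm [0.36 0.03 0.13] F [0.45 2.42 0.34] w 0.0849 q [ 0.02  0.37  1.95  0.    0.82 -0.24]
Fe [-1.45 -1.63 -1.44 -1.76 -1.85 -2.21] mean -1.72 Fn -0.14 grip [0.88 0.82 0.82 0.81 0.81 0.8 ]
red centroid 260.83 222.51 192
gel ellipse [276.92 200.85] [23.5 38.1]
```

arm_command([
  {"travel": [-0.1,0,0],"spin": 0,"fingers": 1},
])

```text
time: 11.0
position: [0.5034, 0.0213, 0.0713]
orientation: [-1.917, -2.489, -0.0]
ft_force: [0.2, 2.7, 0.6]
gripper_width: 0.0858
grip_force: 1.3
```

```bash
python3 feel.py
```

```text
t 11.0 pos [0.5034 0.0213 0.0713] stand [-22.5  -1.8] yaw 104.81 tilt [ 0. -0. -1.] togo cm [0.45 0.03 0.13] F [0.19 2.66 0.63] w 0.0858 q [ 0.02  0.37  1.95  0.    0.82 -0.24]
Fe [-2.31 -3.14 -2.14 -2.97 -3.11 -2.54] mean -2.7 Fn 0.0 grip [1.17 1.14 1.14 1.15 1.15 1.16]
red centroid 260.77 223.0 193
gel ellipse [276.63 200.98] [23.4 38.3]
```

Contact felt: the force rose from 1.1 N (friction) to 2.7 N with no lateral part, so both pins are bearing with ~2 mm of spring. I'll back off straight and slowly, then rise.

arm_command([
  {"travel": [0.1,0,0],"spin": 0,"fingers": 1},
  {"travel": [0.1,0,0],"spin": 0,"fingers": 1},
  {"travel": [0.1,0,0],"spin": 0,"fingers": 1},
  {"travel": [0.2,0,0],"spin": 0,"fingers": 1},
  {"travel": [0.5,0,0],"spin": 0,"fingers": 1},
  {"travel": [1.5,0,0],"spin": 0,"fingers": 1},
  {"travel": [1.5,0,0],"spin": 0,"fingers": 1},
  {"travel": [1,0,-3],"spin": 0,"fingers": 1},
  {"travel": [0,0,-4.5],"spin": 0,"fingers": 1},
  {"travel": [0,0,-4.5],"spin": 0,"fingers": 1},
])

```text
time: 12.3
position: [0.4895, 0.071, 0.1922]
orientation: [-1.913, -2.49, 0.002]
ft_force: [1.0, 0.4, 0.3]
gripper_width: 0.0858
grip_force: 0.0
```

```bash
python3 feel.py;python3 - <<'E'
from h import *
c=cam('wrist');im=cams.read_camera('wrist');np.save('w4.npy',im)
a=cv2.resize(np.load('last.npy')[180:250,220:340],None,fx=4.667,fy=4.667,interpolation=2)[:, :560]
print(a.shape);cv2.imwrite('pics/w4.png',np.vstack([cv2.resize(im[120:],None,fx=1,fy=1),a[:290]])[:,:,::-1])
togo(.4686,.347,.231)
E
```

```text
t 12.3 pos [0.4895 0.071  0.1922] stand [-74.1  -2.5] yaw 104.92 tilt [ 0.    -0.002 -1.   ] togo cm [-4.72  0.11 12.22] F [0.96 0.38 0.26] w 0.0858 q [ 0.12  0.22  1.8   0.    1.12 -0.14]
Fe [ 0.08 -0.31 -0.17  0.09 -0.13  0.51] mean 0.01 Fn 0.61 grip [0. 0. 0. 0. 0. 0.]
red centroid 260.62 222.62 195
gel ellipse [276.52 200.96] [23.4 38.3]
(327, 560, 3)
t 12.65 pos [0.4894 0.0698 0.1898] stand [-73.   -2.9] yaw 104.84 tilt [ 0.    -0.003 -1.   ] togo cm [27.33  5.08 -4.13] F [ 0.5   0.81 -0.26] w 0.0852 q [ 0.12  0.23  1.81 -0.    1.11 -0.14]
```

View pics/w4.png

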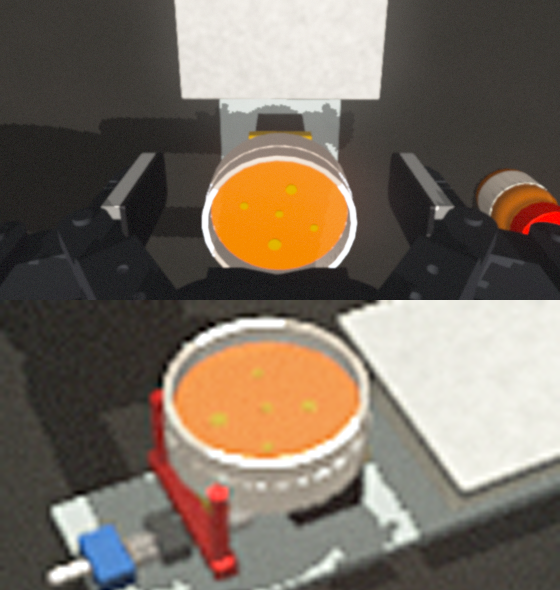

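The wrist view shows the dish level on the pillar, free of the fingers. The scene crop shows its wall against both pins, and the gel ellipse is unmoved after release. Next, the lid.

arm_command([
  {"travel": [4.55,0.85,-0.7],"spin": 0,"fingers": 1},
  {"travel": [4.55,0.85,-0.7],"spin": 0,"fingers": 1},
  {"travel": [4.55,0.85,-0.7],"spin": 0,"fingers": 1},
  {"travel": [4.55,0.85,-0.7],"spin": 0,"fingers": 1},
  {"travel": [4.55,0.85,-0.7],"spin": 0,"fingers": 1},
  {"travel": [4.55,0.85,-0.7],"spin": 0,"fingers": 1},
  {"travel": [0,0,0],"spin": 0,"fingers": 1},
  {"travel": [0,0,0],"spin": 0,"fingers": 1},
])

```text
time: 13.45
position: [0.4692, 0.3469, 0.2314]
orientation: [-1.913, -2.491, 0.006]
ft_force: [0.7, -0.8, -0.1]
gripper_width: 0.0853
grip_force: 0.0
```

```bash
cat > lid.py <<'E'
from h import *
c=cam('wrist');im=cams.read_camera('wrist');np.save('w5.npy',im)
r,g,b=[im[...,k].astype(int) for k in range(3)]
M=((b>110)&(b-r>70)).astype(np.uint8)
nn,l,s,ce=cv2.connectedComponentsWithStats(M);k=1+np.argmax(s[1:,4]);print(s[k])
cn=max(cv2.findContours((l==k).astype(np.uint8),0,1)[0],key=len)
w=np.array([ray(c,p[0],.012)[:2] for p in cn],np.float32);print('disc',cv2.minEnclosingCircle(w))
H=cv2.convexHull(cn);F=np.zeros_like(M);cv2.fillPoly(F,[H],1)
D=(F>0)&(r<60)&(b<80)
nn,l,s,ce=cv2.connectedComponentsWithStats(D.astype(np.uint8));k=1+np.argmax(s[1:,4]);print('knob',s[k],ce[k],'at z=.04',ray(c,ce[k],.04),'z=.026',ray(c,ce[k],.026))
togo(.4686,.347,.03)
E
python3 lid.py
```

```text
[  217   111   125   123 11765]
disc ((0.472531259059906, 0.3441644310951233), 0.06270755082368851)Traceback (most recent call last):
  File "lid.py", line 10, in <module>
    nn,l,s,ce=cv2.connectedComponentsWithStats(D.astype(np.uint8));k=1+np.argmax(s[1:,4]);print('knob',s[k],ce[k],'at z=.04',ray(c,ce[k],.04),'z=.026',ray(c,ce[k],.026))
                                                                       ~~~~~~~~~^^^^^^^^^
    return _wrapfunc(a, 'argmax', axis=axis, out=out, **kwds)
    return bound(*args, **kwds)
ValueError: attempt to get argmax of an empty sequence
```

```bash
sed -i 's/b>110)&(b-r>70)/b>170)\&(b-r>70)/; s/(r<60)&(b<80)/(b-r<60)/; s/im=cams.read_camera(.wrist.);np.save.*$/im=np.load("w5.npy")/' lid.py; python3 lid.py; python3 - <<'E'
import numpy as np
im=np.load('w5.npy');print(im[90:260:8,280].tolist())
E
```

```text
[  218   113   121   118 11248]
disc ((0.4696202278137207, 0.3441849946975708), 0.058940254151821136)
[[70, 71, 104], [67, 73, 116], [64, 73, 125], [96, 187, 254], [114, 226, 255], [114, 226, 255], [109, 223, 255], [105, 221, 255], [98, 219, 255], [88, 201, 255], [96, 110, 190], [80, 95, 182], [68, 84, 174], [77, 193, 255], [76, 198, 255], [70, 194, 255], [72, 192, 255], [45, 119, 232], [44, 56, 113], [47, 54, 102], [42, 50, 86], [43, 46, 74]]Traceback (most recent call last):
  File "lid.py", line 10, in <module>
    nn,l,s,ce=cv2.connectedComponentsWithStats(D.astype(np.uint8));k=1+np.argmax(s[1:,4]);print('knob',s[k],ce[k],'at z=.04',ray(c,ce[k],.04),'z=.026',ray(c,ce[k],.026))
                                                                       ~~~~~~~~~^^^^^^^^^
    return _wrapfunc(a, 'argmax', axis=axis, out=out, **kwds)
    return bound(*args, **kwds)
ValueError: attempt to get argmax of an empty sequence
```

```bash
sed -i 's/(b-r<60)$/(g<130)/; s/D=(F>0)&.*/D=(cv2.erode(F,np.ones((9,9)))>0)\&(g<130)/' lid.py; python3 lid.py
```

```text
[  218   113   121   118 11248]
disc ((0.4696202278137207, 0.3441849946975708), 0.058940254151821136)
knob [265 164  26  29 592] [277.63006757 178.14695946] at z=.04 [0.46902143 0.34642821 0.04      ] z=.026 [0.46975822 0.34353198 0.026     ]
t 13.5 pos [0.4694 0.3458 0.2316] stand [-344.9   48.3] yaw 104.85 tilt [-0.002 -0.003 -1.   ] togo cm [1.700e-01 2.000e-02 2.016e+01] F [-0.05 -0.46 -1.19] w 0.0852 q [ 0.62  0.33  1.54 -0.    1.27  0.36]
```

arm_command([
  {"travel": [0,0,4.5],"spin": 0,"fingers": 1},
  {"travel": [0,0,4.5],"spin": 0,"fingers": 1},
  {"travel": [0,0,4.5],"spin": 0,"fingers": 1},
  {"travel": [0,0,4.5],"spin": 0,"fingers": 1},
  {"travel": [0,0,1.5],"spin": 0,"fingers": 1},
  {"travel": [0,0,1.0],"spin": 0,"fingers": 1},
  {"travel": [0,0,0.7],"spin": 0,"fingers": 1},
  {"travel": [0,0,0],"spin": 0,"fingers": 0.8},
])

```text
time: 14.3
position: [0.4703, 0.3458, 0.0212]
orientation: [1.918, 2.488, -0.001]
ft_force: [0.2, 0.4, -0.2]
gripper_width: 0.0733
grip_force: 0.0
```

```bash
python3 -c "
from h import *
togo(.4693,.3455,.0155)"
```

```text
t 14.3 pos [0.4703 0.3458 0.0212] stand [-344.6   49.2] yaw 104.76 tilt [-0. -0. -1.] togo cm [ 0.   -0.11  0.57] F [ 0.24  0.4  -0.24] w 0.0733 q [ 0.61  0.54  1.81 -0.    0.8   0.36]
```

arm_command([
  {"travel": [0,-0.1,0.3],"spin": 0,"fingers": 0.6},
  {"travel": [0,0,0.2],"spin": 0,"fingers": 0.45},
  {"travel": [0,0,0],"spin": 0,"fingers": 0.35},
  {"travel": [0,0,0],"spin": 0,"fingers": 0.2},
  {"travel": [0,0,0],"spin": 0,"fingers": 0},
  {"travel": [0,0,0],"spin": 0,"fingers": 0},
  {"travel": [0,0,0],"spin": 0,"fingers": 0},
])

```text
time: 15.0
position: [0.4694, 0.3464, 0.017]
orientation: [1.916, 2.489, 0.001]
ft_force: [-1.3, -0.1, 5.5]
gripper_width: 0.0215
grip_force: 59.1
```

```bash
python3 -c "
from h import *
togo(.4693,.3455,.0155)"
```

```text
t 15.0 pos [0.4694 0.3464 0.017 ] stand [-345.5   48.5] yaw 104.82 tilt [ 0.     0.001 -1.   ] togo cm [-0.09 -0.03  0.15] F [-1.35 -0.12  5.5 ] w 0.0215 q [ 0.62  0.54  1.81 -0.    0.79  0.36]
```

arm_command([
  {"travel": [0,0,-0.5],"spin": 0,"fingers": 0},
  {"travel": [0,0,-1.3],"spin": 0,"fingers": 0},
  {"travel": [0,0,-3],"spin": 0,"fingers": 0},
  {"travel": [0,0,-4],"spin": 0,"fingers": 0},
  {"travel": [0,0,-4],"spin": 0,"fingers": 0},
  {"travel": [0,0,-1.5],"spin": 0,"fingers": 0},
  {"travel": [0,0,0],"spin": 0,"fingers": 0},
  {"travel": [0,0,0],"spin": 0,"fingers": 0},
])

```text
time: 15.8
position: [0.4687, 0.3459, 0.159]
orientation: [-1.916, -2.489, 0.001]
ft_force: [-0.6, -0.2, -1.8]
gripper_width: 0.0221
grip_force: 58.9
```

```bash
python3 - <<'E'
from h import *
togo(*world(23.5,-1.8),.16)
c=cam('wrist');im=cams.read_camera('wrist');np.save('w6.npy',im);p,R,o=tool()
r,g,b=[im[...,k].astype(int) for k in range(3)]
M=((b>150)&(b-r>70)).astype(np.uint8);nn,l,s,ce=cv2.connectedComponentsWithStats(M);k=1+np.argmax(s[1:,4]);print(s[k])
cn=cv2.convexHull(max(cv2.findContours((l==k).astype(np.uint8),0,1)[0],key=len))
zt=p[2]-.017+.012
w=np.array([stand(ray(c,q[0],zt)) for q in cn]);w-=stand(p);print(np.round(w[::3],0).tolist())
# circle least squares on hull pts r~58
m=np.ones(len(w),bool);from scipy.optimize import least_squares
f=least_squares(lambda x:np.hypot(*(w-x[:2]).T)-58,[0,0],loss='soft_l1');print('lid rel tcp',f.x,np.round(f.fun,1).tolist())
E
```

```text
t 15.8 pos [0.4687 0.3459 0.159 ] stand [-345.1   47.6] yaw 104.82 tilt [-0.    -0.001 -1.   ] togo cm [-36.86  -4.95  -0.08] F [-0.6  -0.22 -1.76] w 0.0221 q [ 0.62  0.39  1.66 -0.    1.1   0.36]
[  142   128   272   196 35648]
[[-60.0, 6.0], [-58.0, 18.0], [-52.0, 32.0], [-39.0, 46.0], [-26.0, 54.0], [14.0, 57.0], [26.0, 50.0], [19.0, -54.0], [9.0, -57.0], [-23.0, -53.0], [-40.0, -42.0], [-52.0, -29.0], [-57.0, -18.0], [-60.0, -5.0]]
lid rel tcp [-2.19058922  0.91286713] [0.2, 0.2, 0.2, 0.2, 0.3, 0.4, 0.8, 0.3, 0.0, 0.2, 0.4, 0.6, 0.2, -0.1, -0.5, 0.6, 0.6, 0.4, -1.5, -0.9, 1.1, 1.4, 1.6, 1.7, 1.3, 1.2, 0.4, -0.2, -0.9, -0.8, -0.9, -0.6, -0.6, 0.0, 0.0, -0.1, 0.1, -0.0, -0.1, 0.3]
```

arm_command([
  {"travel": [-2,-0.3,0],"spin": 0,"fingers": 0},
  {"travel": [-4.2,-0.6,0],"spin": 0,"fingers": 0},
  {"travel": [-4.7,-0.6,0],"spin": 0,"fingers": 0},
  {"travel": [-4.7,-0.6,0],"spin": 0,"fingers": 0},
  {"travel": [-4.7,-0.6,0],"spin": 0,"fingers": 0},
  {"travel": [-4.7,-0.6,0],"spin": 0,"fingers": 0},
  {"travel": [-4.7,-0.6,0],"spin": 0,"fingers": 0},
  {"travel": [-4.2,-0.6,0],"spin": 0,"fingers": 0},
  {"travel": [-3,-0.5,0],"spin": 0,"fingers": 0},
  {"travel": [0,0,0],"spin": 0,"fingers": 0},
])

```text
time: 16.85
position: [0.5144, -0.0266, 0.1575]
orientation: [-1.921, -2.483, 0.004]
ft_force: [0.4, 0.9, -2.0]
gripper_width: 0.0222
grip_force: 58.9
```

```bash
cat > place.py <<'E'
from h import *
from scipy.optimize import least_squares
togo(*world(24.5,-1.8),.16)
def cfit(w,r0):
    f=least_squares(lambda x:np.hypot(*(w-x).T)-r0,w.mean(0),loss='soft_l1');return f.x.round(2),np.abs(f.fun).mean().round(2)
p,R,o=tool();s=cam('scene')
im=cams.read_camera('scene');np.save('s6.npy',im)
r,g,b=[im[...,k].astype(int) for k in range(3)]
M=((b>120)&(b-r>70)).astype(np.uint8);M[:140]=0;M[260:]=0;M[:,:240]=0;M[:,340:]=0
nn,l,st,ce=cv2.connectedComponentsWithStats(M);k=1+np.argmax(st[1:,4]);print(st[k])
cn=cv2.convexHull(max(cv2.findContours((l==k).astype(np.uint8),0,1)[0],key=len))
for dz in(.012,.0095): print('lid',cfit(np.array([stand(ray(s,q[0],p[2]-.017+dz)) for q in cn]),58),'tcp',stand(p).round(1))
im=np.load('last.npy');r,g,b=[im[...,k].astype(int) for k in range(3)]
A=((r>170)&(g>80)&(g<190)&(b<110));A[:170]=0;A[225:]=0;A[:,:250]=0;A[:,310:]=0
cn=max(cv2.findContours(A.astype(np.uint8),0,1)[0],key=len)[:,0]
# white rim outer: bright pixels around gel, hull upper part
W=((r>150)&(abs(r-b)<45));W[:180]=0;W[218:]=0;W[:,:250]=0;W[:,302:]=0
nn,l,st,ce=cv2.connectedComponentsWithStats((W|A).astype(np.uint8));k=1+np.argmax(st[1:,4]);print(st[k])
h=cv2.convexHull(max(cv2.findContours((l==k).astype(np.uint8),0,1)[0],key=len))[:,0];h=h[h[:,1]<202]
w=np.array([stand(ray(s,q,.105)) for q in h]);print('rim',cfit(w,54.5),len(h))
Z=lambda a,b:(220+a/6,180+b/6)
d=[stand(ray(s,Z(*q),.105)) for q in[(210,115),(470,115),(340,20),(340,213)]];print('rim by eye',np.mean(d[:2],0),np.mean(d[2:],0))
gl=np.array([stand(ray(s,q,.090)) for q in cn]);print('gel',cfit(gl,50.5))
E
python3 place.py
```

```text
t 16.85 pos [ 0.5144 -0.0266  0.1575] stand [26.7 -3.3] yaw 104.56 tilt [-0.    -0.004 -1.   ] togo cm [ 0.22  0.15 -0.25] F [ 0.43  0.91 -1.96] w 0.0222 q [-0.07  0.29  1.81 -0.    1.05 -0.33]
[ 250  170   49   34 1023]
lid (array([26.58, -1.72]), np.float64(0.54)) tcp [26.7 -3.3]
lid (array([25.6 , -4.07]), np.float64(0.68)) tcp [26.7 -3.3]
[ 254  180   48   38 1281]
rim (array([19.36, -2.38]), np.float64(4.56)) 10
rim by eye [22.18242741  0.15522331] [21.67861728 -0.90034718]
gel (array([ 15.5 , -15.38]), np.float64(6.33))
```

arm_command([
  {"travel": [0,0,0],"spin": 0,"fingers": 0},
  {"travel": [0,0,0],"spin": 0,"fingers": 0},
])

```text
time: 17.1
position: [0.5147, -0.0222, 0.1586]
orientation: [-1.914, -2.489, 0.001]
ft_force: [0.3, -0.0, -0.9]
gripper_width: 0.0224
grip_force: 58.9
```

```bash
python3 place.py | grep -v rim
```

```text
t 17.1 pos [ 0.5147 -0.0222  0.1586] stand [22.5 -1.9] yaw 104.89 tilt [ 0.001 -0.001 -1.   ] togo cm [-0.2   0.01 -0.14] F [ 0.32 -0.04 -0.92] w 0.0224 q [-0.07  0.29  1.81  0.    1.05 -0.33]
[ 252  170   49   33 1022]
lid (array([22.5, -0.5]), np.float64(0.57)) tcp [22.5 -1.9]
lid (array([21.53, -2.83]), np.float64(0.67)) tcp [22.5 -1.9]
[ 254  180   48   38 1281]
gel (array([ 15.5 , -15.38]), np.float64(6.33))
```

arm_command([
  {"travel": [-0.07,0.05,1],"spin": 0,"fingers": 0},
  {"travel": [0,0,1.2],"spin": 0,"fingers": 0},
  {"travel": [0,0,0.8],"spin": 0,"fingers": 0},
  {"travel": [0,0,0.3],"spin": 0,"fingers": 0},
  {"travel": [0,0,0.2],"spin": 0,"fingers": 0},
  {"travel": [0,0,0.2],"spin": 0,"fingers": 0},
  {"travel": [0,0,0],"spin": 0,"fingers": 0},
])

```text
time: 17.85
position: [0.5159, -0.0239, 0.1223]
orientation: [1.917, 2.489, -0.0]
ft_force: [-0.1, -0.6, -1.5]
gripper_width: 0.0219
grip_force: 58.9
```

```bash
python3 -c "
from h import *
togo(*world(23.2,-1.6),.115)"
```

```text
t 17.85 pos [ 0.5159 -0.0239  0.1223] stand [24.4 -1.2] yaw 104.81 tilt [-0.  0. -1.] togo cm [ 0.12 -0.04  0.73] F [-0.1  -0.65 -1.52] w 0.0219 q [-0.07  0.33  1.86 -0.    0.96 -0.33]
```

arm_command([
  {"travel": [0.1,-0.03,0],"spin": 0,"fingers": 0},
  {"travel": [0,0,0.1],"spin": 0,"fingers": 0},
  {"travel": [0,0,0.1],"spin": 0,"fingers": 0},
  {"travel": [0,0,0],"spin": 0,"fingers": 0},
])

```text
time: 18.25
position: [0.5152, -0.023, 0.1202]
orientation: [-1.916, -2.489, 0.0]
ft_force: [0.2, 0.4, -1.4]
gripper_width: 0.022
grip_force: 58.9
```

arm_command([
  {"travel": [0,0,0.1],"spin": 0,"fingers": 0},
  {"travel": [0,0,0.1],"spin": 0,"fingers": 0},
  {"travel": [0,0,0],"spin": 0,"fingers": 0},
])

```text
time: 18.55
position: [0.5152, -0.023, 0.1181]
orientation: [-1.916, -2.489, 0.0]
ft_force: [-0.2, -0.8, -0.7]
gripper_width: 0.0219
grip_force: 58.9
```

arm_command([
  {"travel": [0,0,0.1],"spin": 0,"fingers": 0},
  {"travel": [0,0,0.1],"spin": 0,"fingers": 0},
  {"travel": [0,0,0],"spin": 0,"fingers": 0},
])

```text
time: 18.85
position: [0.5152, -0.023, 0.1161]
orientation: [-1.916, -2.489, 0.0]
ft_force: [0.1, 0.5, -1.0]
gripper_width: 0.0222
grip_force: 58.9
```

arm_command([
  {"travel": [0,0,0.05],"spin": 0,"fingers": 0},
  {"travel": [0,0,0],"spin": 0,"fingers": 0},
])

```text
time: 19.05
position: [0.5153, -0.023, 0.1157]
orientation: [-1.917, -2.489, 0.0]
ft_force: [-0.2, 0.1, -0.5]
gripper_width: 0.022
grip_force: 58.9
```

```bash
python3 -c "
from h import *
togo(*world(23.2,-1.6),.115)
print(np.mean([(cams.read_camera('scene') is None) or status.get_obs()['ft_force'] for i in range(5)],0))"
```

```text
t 19.05 pos [ 0.5153 -0.023   0.1157] stand [23.4 -1.6] yaw 104.81 tilt [-0. -0. -1.] togo cm [ 0.02 -0.    0.07] F [-0.25  0.06 -0.49] w 0.022 q [-0.07  0.33  1.87 -0.    0.94 -0.33]
[ 0.01395851  0.25604794 -1.06546637]
```

arm_command([
  {"travel": [0,0,0.06],"spin": 0,"fingers": 0},
  {"travel": [0,0,0],"spin": 0,"fingers": 0},
])

```text
time: 19.5
position: [0.5152, -0.023, 0.1151]
orientation: [-1.916, -2.489, 0.0]
ft_force: [0.1, -0.3, -1.9]
gripper_width: 0.0219
grip_force: 58.7
```

```bash
python3 -c "
from h import *
togo(*world(23.2,-1.6),.115)
print(np.mean([(cams.read_camera('scene') is None) or status.get_obs()['ft_force'] for i in range(5)],0))"
```

```text
t 19.5 pos [ 0.5152 -0.023   0.1151] stand [23.4 -1.6] yaw 104.82 tilt [-0. -0. -1.] togo cm [0.02 0.   0.01] F [ 0.11 -0.28 -1.9 ] w 0.0219 q [-0.07  0.33  1.87 -0.    0.94 -0.33]
[-0.28446208  0.1659744  -1.48844446]
```

arm_command([
  {"travel": [0,0,0.06],"spin": 0,"fingers": 0},
  {"travel": [0,0,0],"spin": 0,"fingers": 0},
])

```text
time: 19.95
position: [0.5154, -0.023, 0.115]
orientation: [1.916, 2.489, 0.0]
ft_force: [-1.2, 0.4, 3.4]
gripper_width: 0.0222
grip_force: 59.4
```

```bash
python3 -c "
from h import *
togo(*world(23.2,-1.6),.115)
print(np.mean([(cams.read_camera('scene') is None) or status.get_obs()['ft_force'] for i in range(5)],0))"
```

```text
t 19.95 pos [ 0.5154 -0.023   0.115 ] stand [23.4 -1.5] yaw 104.82 tilt [-0.  0. -1.] togo cm [ 0.02 -0.01 -0.  ] F [-1.18  0.36  3.36] w 0.0222 q [-0.07  0.33  1.87 -0.    0.94 -0.33]
[-1.51418927 -0.01328929  3.42036266]
```

Contact came at 0.115 m, exactly the seated height. I'll relieve the press slightly and release.

arm_command([
  {"travel": [0,0,-0.03],"spin": 0,"fingers": 0},
  {"travel": [0,0,0],"spin": 0,"fingers": 0.3},
  {"travel": [0,0,0],"spin": 0,"fingers": 0.4},
  {"travel": [0,0,0],"spin": 0,"fingers": 0.7},
  {"travel": [0,0,0],"spin": 0,"fingers": 0.7},
  {"travel": [0,0,0],"spin": 0,"fingers": 0.7},
])

```text
time: 20.8
position: [0.5153, -0.023, 0.1148]
orientation: [1.917, 2.489, -0.0]
ft_force: [0.1, -0.0, -0.3]
gripper_width: 0.0599
grip_force: 0.0
```

arm_command([
  {"travel": [0,0,-0.5],"spin": 0,"fingers": 0.7},
  {"travel": [0,0,-2],"spin": 0,"fingers": 0.7},
  {"travel": [0,0,-4],"spin": 0,"fingers": 0.7},
  {"travel": [0,0,-4],"spin": 0,"fingers": 0.7},
  {"travel": [2,0,-3],"spin": 0,"fingers": 0.7},
  {"travel": [4,0,0],"spin": 0,"fingers": 0.7},
  {"travel": [4,0,0],"spin": 0,"fingers": 0.7},
  {"travel": [4,0,0],"spin": 0,"fingers": 0.7},
  {"travel": [0,0,0],"spin": 0,"fingers": 0.7},
])

```text
time: 21.7
position: [0.4783, 0.1159, 0.2505]
orientation: [-1.91, -2.493, -0.002]
ft_force: [-0.2, -0.6, -0.2]
gripper_width: 0.0597
grip_force: 0.0
```

```bash
python3 - <<'E'
from h import *
togo(*world(23.2,-1.6),.115)
a=cams.read_camera('scene')[165:255,220:340,::-1];b=cams.read_camera('side')[180:270,240:360,::-1];np.save('s9.npy',a)
cv2.imwrite('pics/f.png',cv2.resize(np.vstack([a,b]),None,fx=3.3,fy=3.3,interpolation=2))
s=cam('scene');im=cams.read_camera('scene');r,g,bb=[im[...,k].astype(int) for k in range(3)]
M=((bb>120)&(bb-r>70)).astype(np.uint8);M[:160]=0;M[225:]=0;M[:,:245]=0;M[:,320:]=0
nn,l,st,ce=cv2.connectedComponentsWithStats(M);k=1+np.argmax(st[1:,4])
cn=cv2.convexHull(max(cv2.findContours((l==k).astype(np.uint8),0,1)[0],key=len))
w=np.array([stand(ray(s,q[0],.110)) for q in cn],np.float32);print('lid top',cv2.minEnclosingCircle(w),cv2.fitEllipse(w))
E
```

```text
t 21.7 pos [0.4783 0.1159 0.2505] stand [-120.3   -1.9] yaw 105.09 tilt [ 0.002  0.001 -1.   ] togo cm [-14.37  -0.06  13.52] F [-0.24 -0.57 -0.2 ] w 0.0597 q [ 0.21  0.18  1.71  0.    1.25 -0.05]
lid top ((22.680889129638672, -0.6701205372810364), 59.530242919921875) ((23.621049880981445, -0.5205185413360596), (115.20406341552734, 118.5072250366211), 170.14157104492188)
```

View pics/f.png

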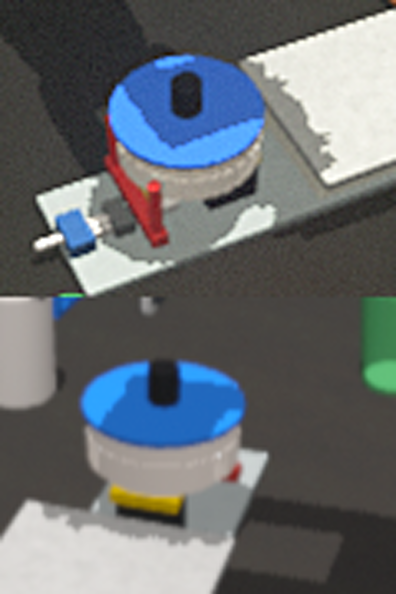

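The final view shows the lid centred and level on the dish: disc (188,110) in the upper half, knob upright, wall at the pins. As a check that the dish didn't shift, I'll compare wall and pin edges before and after.

```bash
python3 - <<'E'
from h import *
A=np.load('last.npy').astype(int);B=cams.read_camera('scene').astype(int)
for v in(206,209,212,215,218):
    out=[]
    for I in(A,B):
        row=I[v,250:310];w=((row.min(1)>105)&(row.max(1)-row.min(1)<50)).nonzero()[0]+250;out.append((w.min(),w.max()) if len(w) else None)
    print(v,out)
g=lambda I:cv2.GaussianBlur(I[208:228,268:300].mean(2).astype(np.float32),(0,0),1)
print('shift px',cv2.phaseCorrelate(g(A),g(B)))
for I in(A,B):
    r,gg,b=I[...,0],I[...,1],I[...,2];M=((r>110)&(gg<75)&(b<75));M[:215]=0;M[245:]=0;M[:,:250]=0;M[:,275:]=0
    v,u=M.nonzero();print('red',u.mean(),v.mean(),len(u))
o=status.get_obs();print(o['time'])
E
```

```text
206 [(np.int64(255), np.int64(309)), (np.int64(298), np.int64(309))]
209 [(np.int64(255), np.int64(308)), (np.int64(255), np.int64(308))]
212 [(np.int64(256), np.int64(309)), (np.int64(256), np.int64(309))]
215 [(np.int64(257), np.int64(309)), (np.int64(257), np.int64(309))]
218 [(np.int64(250), np.int64(309)), (np.int64(250), np.int64(309))]
shift px ((0.3589795867522465, -0.3583895247264639), 0.8519095875322819)
red 262.55194805194805 226.72727272727272 154
red 262.81366459627327 226.8136645962733 161
21.9
```

```bash
python3 - <<'E'
from h import *
B=np.mean([cams.read_camera('scene').astype(float) for _ in range(8)],0)
red=lambda I:np.clip(I[...,0]-(I[...,1]+I[...,2])/2,0,None).astype(np.float32)
for n in('scene0','s3','last'):
    A=np.load(n+'.npy').astype(float)
    for nm,(x0,y0,x1,y1) in dict(pinB=(260,216,276,242),fork=(248,214,276,242),blue=(232,224,250,246)).items():
        f=(lambda I:I.mean(2).astype(np.float32)) if nm=='blue' else red
        a,b=[np.ascontiguousarray(f(I)[y0:y1,x0:x1]) for I in(A,B)]
        print(n,nm,np.round(cv2.phaseCorrelate(a,b)[0],2))
s=cam('scene');print('px per mm along e',(proj(s,[*world(67,38),.08])-proj(s,[*world(66,38),.08])).round(3))
E
```

```text
scene0 pinB [-0.93  0.45]
scene0 fork [-0.84  0.41]
scene0 blue [-0.24  0.08]
s3 pinB [-0.57  0.96]
s3 fork [-0.74  0.81]
s3 blue [-0.18 -0.14]
last pinB [0.01 0.76]
last fork [0.18 0.26]
last blue [ 0.16 -0.35]
px per mm along e [-0.377  0.137]
```

The fork is still deflected about 2 mm from its rest position, so the dish is touching the pins. Handing in.

```bash
python3 -c "
from h import *
print(bot.job_done())"
```

```text
the job is handed in; nothing more can be done
None
```

I handed the job in: the dish was slid across and rests against the stop with the fork deflected about 2 mm, and the blue lid sits seated and level on it. Contact with both pins is judged from the push force, which had no sideways part, and from the camera views; the beaker, bottle and jar were not touched.

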